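# Prove the shaker's end switch, run the carriage home and lock it

## Robot

A 6-joint arm with a two-finger parallel gripper is mounted at the origin on a cart in front of the work surface, level with it; the furniture and walls round the work are solid. World frame = base frame: x ahead of the robot, y to its left, z up, the work surface at z = 0. Lengths are in m, angles in rad, forces in N, time in s.
With the tool pointing down it reaches from about 0.375 to 0.9 m from the base axis. Payload 3.1 kg.
Tool frame: the origin (TCP) lies midway between the tips of the shut fingers; the grasp point (between the pads) lies 19 mm behind it; z points along the fingers, y is the line along which they close (so a half turn about z gives the same grasp; the last joint's range is limited). The gripper opens to 87 mm and grips with 3 to 60 N. Pads are 19 mm wide; open, the fingers measure 117 mm over their backs; the gripper's body (75 mm by 190 mm) begins 51 mm behind the grasp point.
Start: joints at [1.067, 0.527, 1.433, -0, 1.181, -0.178], TCP at [0.2, 0.592, 0.223] pointing down, gripper open.
Joint ranges: [-3.08, 3.08], [-0.75, 2.2], [0.22, 2.44], [-1.43, 4.57], [0, 2.65], [-2.85, 2.85]. Speed limits (rad/s): [2.79, 2.79, 3.14, 3.14, 3.14, 3.14].

## Interface

Orientations are given as a unit quaternion [x, y, z, w].
In Python, from rig import get_obs, cams, job gives the robot as it stands.
- The arm moves only by the tool servo_tool, never from a script. Its argument "moves" is text: rows parted by semicolons, each of 5 numbers parted by spaces: the shift along the tool's x, y, z in m, then the turn about the tool's z in degrees, then the finger opening in m, from 0 to 0.087. In form: dx dy dz spin claw; .... A call has 1 to 10 rows; each row is the pose to reach, as a shift and turn from the pose commanded when the call began, along the tool's axes at that moment; what a row does not reach only later rows make up. A row lasts 1/12 s, in which the tool goes at most 41.7 mm and 7.16 degrees, less where a joint would pass 70% of its speed; a pose out of reach is approached as far as the arm can. A call with a gripper value outside its range is refused whole. The fingers move at their own pace and stop on an object; "grip_force" is the grip in N (left out, the last holds). Time passes only in rows, so rows that repeat a pose let the fingers close. It gives the time, the measured TCP pose, the force, the opening and the grip force at its end, in the units of the state.
- get_obs(): the state, without advancing time (a new reading comes with each control period).
- cams.camera(name): name is "scene" or "top" or "wrist"; returns the picture (384x512x3 uint8, blue, green, red); there is no depth.
- cams.camera_model(name): a dict with "fx", "fy", "cx", "cy" (pixels), "dist" ([k1, k2, p1, p2, k3] as OpenCV has them; the pictures are not rectified), "R" (3x3) and "t" (3): a world point X has camera coordinates R X + t. Camera axes: x right, y down, z forward; pixel columns grow to the right and rows downward; lengths in m; the calibration is good to about 2 mm. A picture is of the moment at which its call begins: read the wrist's pose just before it. camera_model takes no time and is no camera call; for the wrist camera it gives the pose at the moment of the call.
- job.hand_in(): hands the job in; it is judged then, once.
The state is a dict: "time": time; "q": joint angles; "joint_velocities": joint speeds; "joint_torque": joint torques, N m; "position": TCP position; "tool_rot": TCP orientation; "ft_force": force on the tool from outside, world axes, zero at the start; "moment": the same for the moment, N m; "grip_width": finger opening in m; "grip_force": force on a finger pad.
Only numpy, scipy, OpenCV 4.12 (cv2) and the standard library are available. Lean on these libraries where they do the work, as an engineer would, in place of code of your own. Each camera call takes 0.05 s, during which the arm holds its last target. There are 200 camera calls.

## Task

Prepare the shaker stage for transport. First prove its end switch by hand, with the carriage left back: swing the roller arm over towards the end stop until it clicks, and let it spring upright again; then push the carriage all the way home against the end stop, so that its dog holds the switch arm over. Finally take the locking shaft out of its stand, turn its flatted shank to match the slot in the carriage's hub and thread it down fully, collar resting on the hub, leaving the other loose things on the bench where they are.

Things in the scene. Friction and masses are not known exactly. Their poses are not given: they have to be found in the camera images.
- stage_base: Fixed light grey metal base plate, 250 x 110 x 12 mm, two steel rails along its x, a grey end stop block (top at z 46 mm) at its +x end. Origin on the bench, 10 mm ahead (+x) of the plate's middle; x is the way the carriage goes home, y points to the side where the switch stands. The switch is a grey box 40 x 24 mm, top 74 mm above the bench, centred at x 58, y 94 mm. Place and yaw vary.
- carriage (a joint): Travel of the sliding carriage in m along the base's +x: 0 fully back, 0.110 home against the stop; starts 0 to 0.02. It stays where left (friction 7 N, plus up to 5 N of switch spring over the last 34 mm). The carriage is a light grey metal block 100 x 100 mm, deck 50 mm above the bench, carrying hub, push grip and dog.
- dog_face (a point): Centre of the front (+x) face of the carriage's dog: a steel plate on the switch side, 8 mm thick (x), 36 mm wide (y), 44 mm tall (88 to 132 mm above the bench), on the roller's line, 35 mm ahead of the hub's centre; with its post beside it. At home it holds the roller arm at about 0.6 rad. Axes as the base's.
- push_grip (a point): Top centre of the carriage's black upright push grip: a plate 14 mm thick (x), 60 mm wide (y), 45 mm tall, top 95 mm above the bench, at the carriage's rear end (-x; the deck ends 2 mm behind the grip). Axes as the base's.
- hub_mouth (a point): Centre of the slot in the carriage's raised hub, at the hub's top, 64 mm above the bench; the hub is a block 54 x 50 mm, 51 mm ahead (+x) of the push grip. The slot goes through: 30 mm along this frame's x, 20 mm along its y; axes as the base's. Only with the carriage home does it stand over the wider opening (38 x 30 mm) in the base.
- switch_arm (a joint): Swing of the switch's roller arm in rad: 0 upright (sprung to there), grows as the arm leans to the base's +x; clicks at 0.45, mechanical stop at 1.0. Takes about 2 N at the roller at first, 4 N at 0.7 rad, and springs back when let go.
- switch_pivot (a point): Pivot of the roller arm, on the switch's face towards the carriage, 58 mm above the bench. Axes as the base's; the arm turns about y.
- roller (a point): Centre of the black roller at the free end of the arm: 24 mm diameter, 14 mm wide (along y), 60 mm from the pivot (118 mm above the bench when upright, its y 8 mm less than the pivot's). With the carriage back the space between roller and dog is 56 to 76 mm along x.
- lock_shaft: Loose steel locking shaft, upright, 108 mm tall, 0.2 kg. Origin at the centre of its lower tip, z up. Flatted shank 26 mm (x) by 16 mm (y), 56 mm long, stepped thinner over the lowest 10 mm; then a round collar, 48 mm diameter, 6 mm thick; above it a flat black handle 60 mm (x) by 16 mm (y), 46 mm tall. Half a turn makes no difference. Starts in the stand, at a yaw that varies.
- collar_underside (a point): Centre of the underside of the shaft's collar, 56 mm above its tip; it rests on the hub when the shaft is fully home.
- stand: Fixed grey stand where the shaft is parked: plate 90 x 90 mm on four posts, top 74 mm above the bench, with a round hole of 35 mm through the plate. Origin on the bench under the hole. Place varies. Between the stand and the stage, from x = 0.40 m on, the room's fixed white instrument stands 0.22 m tall: carry the shaft clear above it or in front.
- specimen_cup: Bystander: white cup with a lid, 65 mm across, 65 mm tall; origin at the centre of its underside.
- reagent_bottle_s: Bystander: small white bottle with a ribbed cap, 34 mm across, 61 mm tall; origin at the centre of its underside.
- alcohol_bottle: Bystander: slim white bottle, 52 mm across, 153 mm tall; origin at the centre of its underside.
- mouse: Bystander: black computer mouse, 102 x 58 x 36 mm; origin at the centre of its underside.
Mind the look-alikes: they are no part of the job. What is shaped like the lock_shaft but red is not meant.

How it is judged:
On the way, in this order (a step that is already met when the one before it is completed fails the run):
1. with the carriage still back (short of 0.05 m), the roller arm is swung past its click (0.45 rad) (value of joint switch_arm above 0.45 rad and value of joint carriage below 0.05 m), for 0.1 s.
2. the arm is let go and springs upright (below 0.1 rad), the carriage still back (short of 0.05 m) (value of joint switch_arm below 0.1 rad and value of joint carriage below 0.05 m), for 0.2 s.
3. the carriage is home, within 6 mm of its stop, its dog holding the arm past the click (value of joint carriage above 0.104 m and value of joint switch_arm above 0.45 rad), for 0.3 s.
At the end, for the whole second after the job is handed in: The carriage is home (joint over 0.104 m) with the roller arm held past its click (over 0.45 rad); the locking shaft is threaded through the hub, at rest: its collar within 3 mm of the hub's top, on the slot's centre within 5 mm, turned to the slot within 0.2 rad, upright within 0.06 rad (all of step 3 and z of collar_underside in the frame of hub_mouth between -0.004 and 0.003 m and horizontal distance between collar_underside and hub_mouth below 0.005 m and angle between the x axis of lock_shaft and the x axis of hub_mouth, either way round below 0.2 rad and angle between lock_shaft's own z axis and vertical below 0.06 rad and linear speed of lock_shaft below 0.02 m/s); the robot touches nothing.
It fails at once if one of the bystanders (cup, small bottle, slim bottle, mouse) is moved more than 40 mm (distance of any of specimen_cup, reagent_bottle_s, alcohol_bottle, mouse from where it was at the start of the episode above 0.04 m).
It also fails if it takes over 72 s, if anything falls off the work surface, if the arm or the gripper's body presses on something with over 40 N, if the wrist force passes 120 N, or if a joint passes its speed limit or range.

## Working session

There is one attempt and no reset: what is moved stays moved. The work goes in short steps, Python scripts to look and compute and a tool call to move; the robot and the scene stay as the last step left them, time stands still between calls to the robot, and variables do not carry over. Pictures are saved under pics/ and viewed, at most 10 in all, crops included, and the job is handed in when it is done.

Besides the shell and the picture viewer there is one more tool, called after "Request:" as a command line: name --argument value ..., lists and objects as JSON in quotes. servo_tool: Moves the arm, as the interface text tells. Its arguments: {"type":"object","properties":{"moves":{"type":"string"},"grip_force":{"type":"number"}},"required":["moves"]}

```bash
mkdir -p pics; ls
cat > h.py <<'E'
import numpy as np, cv2
from rig import get_obs, cams, job
def K(m): return np.array([[m['fx'],0,m['cx']],[0,m['fy'],m['cy']],[0,0,1.]])
def ray(m,px):
    u=cv2.undistortPoints(np.array(px,float).reshape(-1,1,2),K(m),np.array(m['dist'])).reshape(-1,2)
    R=np.array(m['R']);t=np.array(m['t'])
    return -R.T@t, np.c_[u,np.ones(len(u))]@R
def onz(m,px,z):
    c,d=ray(m,px); return c+d*((z-c[2])/d[:,2])[:,None]
def proj(m,X):
    return cv2.projectPoints(np.array(X,float).reshape(-1,1,3),cv2.Rodrigues(np.array(m['R']))[0],np.array(m['t']),K(m),np.array(m['dist']))[0].reshape(-1,2)
E
python3 - <<'E'
from h import *
for n in ('scene','top'):
    im=cams.camera(n); cv2.imwrite(f'pics/{n}0.png',im)
    m=cams.camera_model(n); print(n,-np.array(m['R']).T@np.array(m['t']),m['fx'])
    cv2.imwrite(f'pics/{n}0b.png',cv2.resize(im,(800,600),interpolation=cv2.INTER_CUBIC))
o=get_obs();print(o['time'],o['position'],o['tool_rot'],o['ft_force'])
E
```

```text
pics
scene [ 0.02193696 -0.78407146  1.25052442] 498.77377302547274
top [0.48862091 0.07969546 1.46967734] 398.3965687679798
0.1 [0.19969426 0.5915418  0.22165665] [ 1.62189765e-01  9.86759098e-01 -9.23128687e-04 -3.31456902e-04] [-0.26063522 -0.04245465 -0.45983789]
```

View pics/top0b.png

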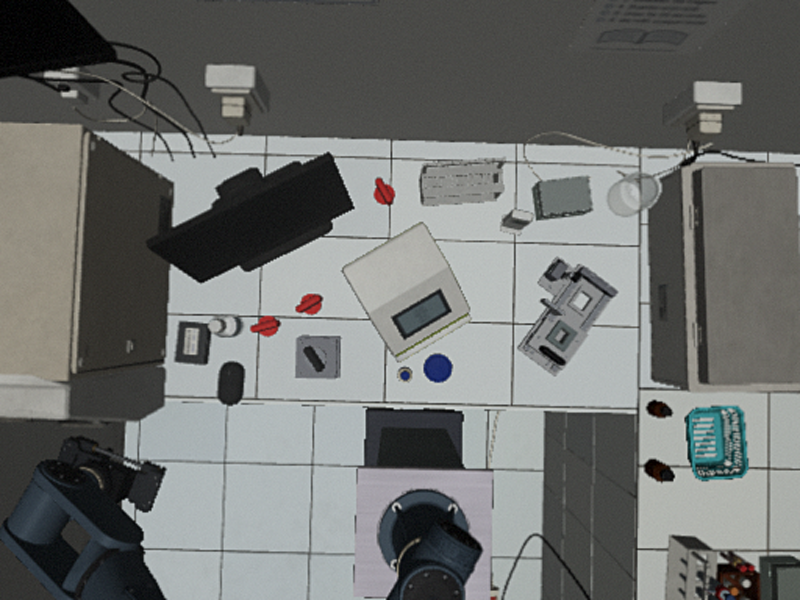

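View pics/scene0b.png

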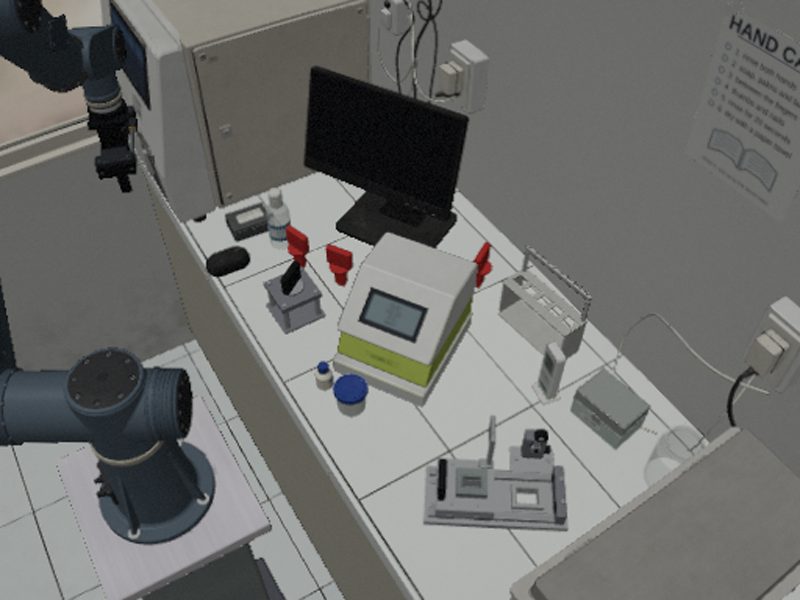

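Top view (800x600 scale): the stage is at about (567,315), with push grip (551,353), hub (562,335), base opening (581,299) and switch/roller at (560,268). The stand holding the black-handled shaft is at (317,357). Shaft-like things are the red ones at (265,326), (309,304) and (384,191), and the black one in the grey stand at (317,357). The black one fits the description. Next I'll enlarge both areas.

Run:
```python
import cv2,numpy as np
im=cv2.imread('pics/top0.png')
a=cv2.resize(im[155:245,325:400],None,fx=6,fy=6,interpolation=cv2.INTER_CUBIC) # 450x540
b=cv2.resize(im[205:250,180:225],None,fx=7,fy=7,interpolation=cv2.INTER_CUBIC) #315x315
c=np.zeros((540,780,3),np.uint8);c[:540,:450]=a;c[:315,460:775]=b
cv2.imwrite('pics/crop1.png',c)
im=cv2.imread('pics/scene0.png')
a=cv2.resize(im[260:345,265:370],None,fx=7,fy=7,interpolation=cv2.INTER_CUBIC)
cv2.imwrite('pics/crop2.png',a)
```

```text
(no output)
```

View pics/crop1.png

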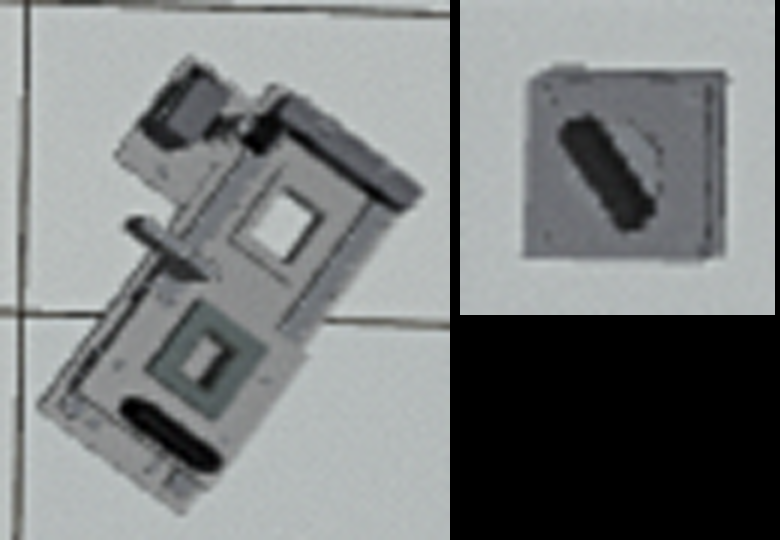

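View pics/crop2.png

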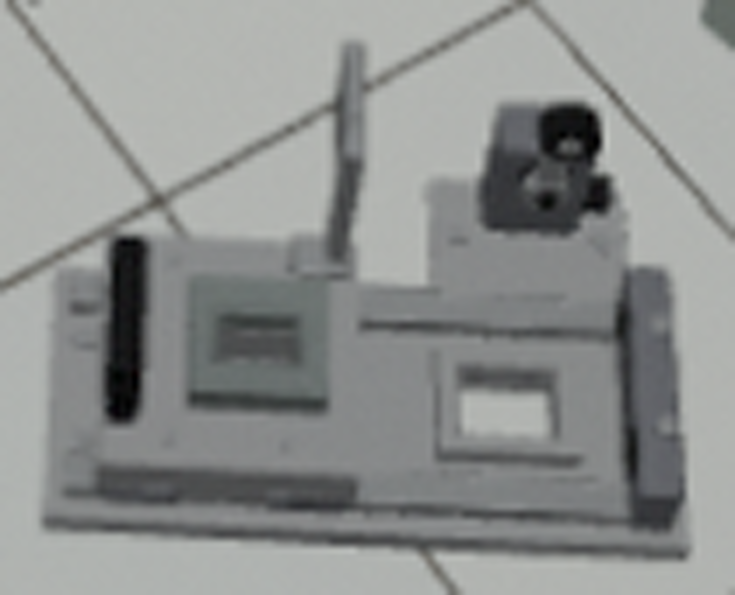

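The left crop shows grip (171,435), hub top centre (209,357) and roller (262,132). The right crop confirms the black flat handle in the stand at (609,173), running from (578,125) to (640,222). The scene crop shows the roller at (570,130) and the grip at (127,330).

Run:
```python
from h import *
mt=cams.camera_model('top');ms=cams.camera_model('scene')
im=cv2.imread('pics/top0.png');g=im.max(2)
A=lambda *p:[((u+.5)/6-.5+325,(v+.5)/6-.5+155) for u,v in p]
def blob(x0,y0,x1,y1,z,th=50):
    m=np.zeros_like(g);m[y0:y1,x0:x1]=(g[y0:y1,x0:x1]<th)
    n,l,s,c=cv2.connectedComponentsWithStats(m);k=1+np.argmax(s[1:,4])
    ys,xs=np.where(l==k);P=onz(mt,np.c_[xs,ys],z)[:,:2];r=cv2.minAreaRect(P.astype(np.float32)*1000)
    w,V=np.linalg.eigh(np.cov(P.T));v=V[:,1]
    print(s[k],'c',P.mean(0).round(4),'ang',np.degrees(np.arctan2(v[1],v[0])).round(1),r)
print('grip');blob(340,218,366,238,.095)
print('handle');blob(190,215,215,245,.126)
print('hub corners',onz(mt,A((202,298),(270,342),(218,418),(148,372)),.064).round(4),)
print('rear/stop',onz(mt,A((40,405),(183,513)),.012).round(4),onz(mt,A((290,97),(418,190)),.046).round(4))
print('opening/ roller',onz(mt,A((278,226)),.012).round(4),onz(mt,A((262,132)),.124).round(4))
B=lambda u,v:[(180+(u-460)/7,205+v/7)]
print('stand corners',onz(mt,B(527,80)+B(725,72)+B(722,258)+B(524,257),.074).round(4))
# triangulate roller and dog top
from numpy.linalg import lstsq
def tri(p,q):
    M=0;b=0
    for m,x in((mt,p),(ms,q)):
        c,d=ray(m,[x]);d=d[0]/np.linalg.norm(d[0]);Q=np.eye(3)-np.outer(d,d);M=M+Q;b=b+Q@c
    return np.linalg.solve(M,b)
S=lambda u,v:(265+u/7,260+v/7)
print('roller',tri(A((262,132))[0],S(570,130)),'grip',tri(A((171,435))[0],S(127,325)))
print('dog top mid z.132',onz(mt,A((133,220),(182,272)),.132).round(4))
```

```text
grip
[345 221  17  13  82] c [ 0.4269 -0.2699] ang 56.2 ((426.69842529296875, -269.7860107421875), (64.91706848144531, 15.270264625549316), 54.66331481933594)
handle
[195 222  13  16  94] c [0.4074 0.2502] ang -144.4 ((407.3519592285156, 250.3050994873047), (58.6048583984375, 17.589252471923828), 35.56459426879883)
hub corners [[ 0.5067 -0.2955  0.064 ]
 [ 0.4818 -0.3363  0.064 ]
 [ 0.4363 -0.3061  0.064 ]
 [ 0.4622 -0.2641  0.064 ]]
rear/stop [[ 0.4394 -0.2109  0.012 ]
 [ 0.376  -0.2998  0.012 ]] [[ 0.6291 -0.3518  0.046 ]
 [ 0.5753 -0.43    0.046 ]]
opening/ roller [[ 0.5528 -0.3557  0.012 ]] [[ 0.601  -0.3124  0.124 ]]
stand corners [[0.448  0.2973 0.074 ]
 [0.4547 0.1989 0.074 ]
 [0.3624 0.1974 0.074 ]
 [0.3603 0.2957 0.074 ]]
roller [ 0.60056776 -0.31352458  0.11792896] grip [ 0.42548707 -0.27522638  0.07497188]
dog top mid z.132 [[ 0.5486 -0.2376  0.132 ]
 [ 0.5201 -0.2658  0.132 ]]
```

```bash
cat >> h.py <<'E'
from scipy.spatial.transform import Rotation as Rn
O=np.array([.519,-.3318]); YB=-34.5
def yaw(): 
    X=Rn.from_quat(get_obs()['tool_rot']).as_matrix()[:,0]; return np.degrees(np.arctan2(X[1],X[0]))
def b2w(x,y):
    c,s=np.cos(np.radians(YB)),np.sin(np.radians(YB)); return O+[c*x-s*y,s*x+c*y]
def go(w,z,yw):
    o=get_obs();R=Rn.from_quat(o['tool_rot']).as_matrix();p=o['position']
    d=R.T@(np.r_[w,z]-p); print('t',round(o['time'],2),'p',p.round(4),'yaw',round(yaw(),1),'shift',d.round(4),'spin',round((yaw()-yw+180)%360-180,1),'F',o['ft_force'].round(1))
E
python3 - <<'E'
from h import *
print(proj(cams.camera_model('top'),[*b2w(.058,.074),.118]), 'seen',325+262/6,155+132/6)
print(b2w(.011,.074)); go(b2w(.011,.074),.33,145.5)
E
```

```text
[[365.24317892 174.39459557]] seen 368.6666666666667 177.0
[ 0.56997945 -0.27704513]
t 0.1 p [0.1997 0.5915 0.2217] yaw 161.3 shift [-0.6288 -0.7046 -0.1072] spin 15.8 F [-0.3 -0.  -0.5]
```

Request:
servo_tool --moves "0 0 -0.04 0 0; -0.02 -0.02 -0.08 0 0; -0.04 -0.04 -0.11 8 0; -0.629 -0.705 -0.11 15.8 0; -0.629 -0.705 -0.11 15.8 0; -0.629 -0.705 -0.11 15.8 0; -0.629 -0.705 -0.11 15.8 0; -0.629 -0.705 -0.11 15.8 0; -0.629 -0.705 -0.11 15.8 0; -0.629 -0.705 -0.11 15.8 0"

```text
time: 0.93
position: [0.3364, 0.2749, 0.3289]
tool_rot: [0.296, 0.955, -0.0, -0.0]
ft_force: [0.9, -0.3, -0.9]
grip_width: 0.0283
grip_force: 0.0
```

```bash
python3 -c "
from h import *
go(b2w(.011,.074),.33,145.5)"
```

```text
t 0.93 p [0.3364 0.2749 0.3289] yaw 145.6 shift [-0.5047 -0.3231 -0.001 ] spin 0.1 F [ 0.9 -0.3 -0.9]
```

Request:
servo_tool --moves "-0.49 -0.31 0 0 0; -0.49 -0.31 0 0 0; -0.49 -0.31 0 0 0; -0.49 -0.31 0 0 0; -0.49 -0.31 0 0 0; -0.49 -0.31 0 0 0; -0.49 -0.31 0 0 0; -0.49 -0.31 0 0 0; -0.49 -0.31 0 0 0; -0.49 -0.31 0 0 0"

```text
time: 1.77
position: [0.5008, -0.1081, 0.3288]
tool_rot: [0.297, 0.955, 0.0, -0.0]
ft_force: [0.5, 1.5, 0.6]
grip_width: 0.0003
grip_force: 0.0
```

Request:
servo_tool --moves "-0.12 -0.08 0 0 0; -0.12 -0.08 0 0 0; -0.12 -0.08 0 0 0; -0.12 -0.08 0 0 0; -0.12 -0.08 0 0 0; -0.12 -0.08 0 0 0"

```text
time: 2.27
position: [0.554, -0.2407, 0.3279]
tool_rot: [0.297, 0.955, 0.001, -0.001]
ft_force: [-0.1, 0.8, 0.2]
grip_width: 0.0005
grip_force: 0.0
```

Run:
```python
from h import *
go(b2w(.011,.074),.33,145.5)
m=cams.camera_model('wrist');im=cams.camera('wrist');cv2.imwrite('pics/w1.png',im)
print(-np.array(m['R']).T@np.array(m['t']),m['fx'])
for n,p in dict(roller=(.058,.074,.118),dogtop=(-.025,.074,.132),hub=(-.06,0,.064),grip=(-.111,0,.095),opening=(.0414,0,.012)).items(): print(n,proj(m,[*b2w(*p[:2]),p[2]]).round(0))
```

```text
t 2.27 p [ 0.554  -0.2407  0.3279] yaw 145.4 shift [-0.0338 -0.0208 -0.0022] spin -0.1 F [-0.1  0.8  0.2]
[ 0.48782205 -0.19593457  0.49086266] 338.60976359536085
roller [[239. 234.]]
dogtop [[238. 168.]]
hub [[181. 130.]]
grip [[173.  87.]]
opening [[193. 195.]]
```

View pics/w1.png

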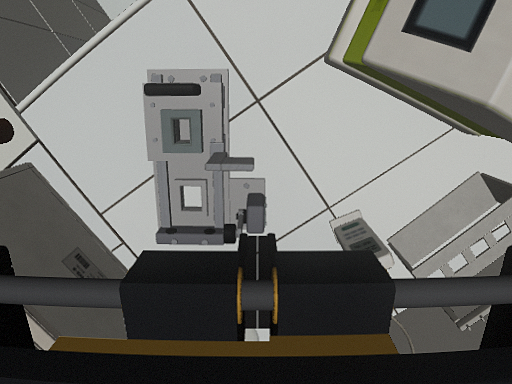

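The wrist view shows the hub at (182,130), grip (172,89) and opening (193,196), all where predicted. The roller is at (230,232), about 9 px nearer the carriage than predicted, so its y is about 0.063. That matches the earlier triangulation.

```bash
python3 -c "
from h import *
go(b2w(.010,.062),.095,145.5)"
```

```text
t 2.32 p [ 0.5537 -0.2394  0.3282] yaw 145.5 shift [-0.0344 -0.0339  0.2331] spin 0.0 F [-0.   0.1  0.2]
```

Request:
servo_tool --moves "-0.034 -0.034 0 0 0; -0.034 -0.034 0.01 0 0; -0.034 -0.034 0.05 0 0; -0.034 -0.034 0.09 0 0; -0.034 -0.034 0.13 0 0; -0.034 -0.034 0.17 0 0; -0.034 -0.034 0.2 0 0; -0.034 -0.034 0.233 0 0; -0.034 -0.034 0.233 0 0; -0.034 -0.034 0.233 0 0"

```text
time: 3.15
position: [0.5619, -0.285, 0.0949]
tool_rot: [0.296, 0.955, 0.001, -0.002]
ft_force: [0.9, -0.8, 0.5]
grip_width: 0.0008
grip_force: 0.0
```

Run:
```python
from h import *
go(b2w(.076,.062),.095,145.5)
cv2.imwrite('pics/s2.png',cams.camera('scene'))
im=cv2.imread('pics/s2.png');cv2.imwrite('pics/s2c.png',cv2.resize(im[200:350,240:400],None,fx=4,fy=4,interpolation=cv2.INTER_CUBIC))
```

```text
t 3.15 p [ 0.5619 -0.285   0.0949] yaw 145.6 shift [-0.0672 -0.001  -0.0004] spin 0.1 F [ 0.9 -0.8  0.5]
```

View pics/s2c.png

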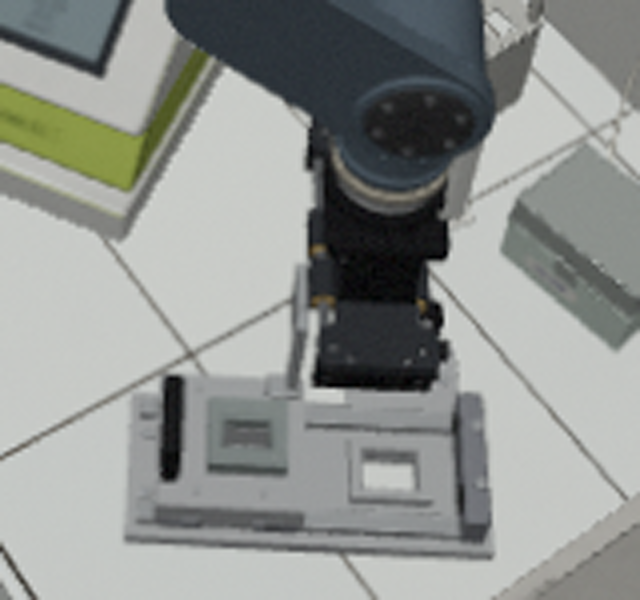

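The gripper stands just in front of the dog, around (375,345). The carriage has not moved, and the force readings are near zero. Pushing the roller now.

Request:
servo_tool --moves "-0.02 0 0 0 0; -0.035 0 0 0 0; -0.05 0 0 0 0; -0.06 0 0 0 0; -0.068 0 0 0 0; -0.068 0 0 0 0; -0.068 0 0 0 0; -0.068 0 0 0 0; -0.068 0 0 0 0; -0.068 0 0 0 0"

```text
time: 4.03
position: [0.6161, -0.3226, 0.0975]
tool_rot: [0.296, 0.955, 0.001, -0.004]
ft_force: [-6.7, 4.2, -2.4]
grip_width: 0.0007
grip_force: 3.5
```

Run:
```python
from h import *
go(b2w(.010,.062),.095,145.5)
m=cams.camera_model('wrist');im=cams.camera('wrist');cv2.imwrite('pics/w2.png',im)
```

```text
t 4.03 p [ 0.6161 -0.3226  0.0975] yaw 145.6 shift [ 0.0648 -0.0005  0.0031] spin 0.1 F [-6.7  4.2 -2.4]
```

View pics/w2.png

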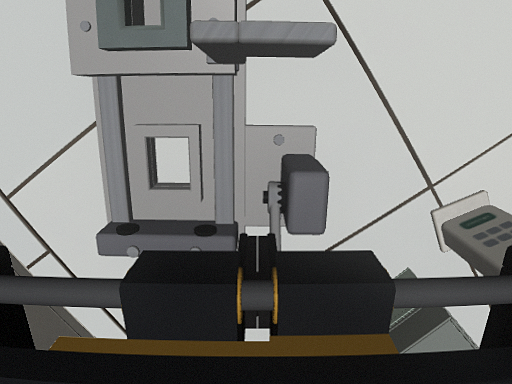

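The switch arm at (276,225) leans over under the fingertips, and the 8 N reaction fits that. Now I back off, let it spring upright, and lift out.

Request:
servo_tool --moves "0.02 0 0 0 0; 0.045 0 0 0 0; 0.065 0 0 0 0; 0.065 0 0 0 0; 0.065 0 -0.03 0 0; 0.065 0 -0.07 0 0; 0.065 0 -0.11 0 0; 0.09 -0.03 -0.11 0 0; 0.12 -0.06 -0.11 0 0; 0.15 -0.06 -0.11 0 0"

```text
time: 4.92
position: [0.4618, -0.2954, 0.2105]
tool_rot: [0.297, 0.955, -0.004, 0.004]
ft_force: [-0.3, -0.0, -1.0]
grip_width: 0.0005
grip_force: 0.0
```

Run:
```python
from h import *
go(b2w(-.150,-.003),.205,145.5)
go(b2w(-.150,-.003),.072,145.5)
cv2.imwrite('pics/t3.png',cams.camera('top'))
im=cv2.imread('pics/t3.png')
print(im[172:180,362:372].max(2))
```

```text
t 4.92 p [ 0.4618 -0.2954  0.2105] yaw 145.4 shift [ 0.0823 -0.0007  0.0046] spin -0.1 F [-0.3 -0.  -1. ]
t 4.92 p [ 0.4618 -0.2954  0.2105] yaw 145.4 shift [ 8.380e-02 -1.000e-04  1.376e-01] spin -0.1 F [-0.3 -0.  -1. ]
[[118 162 164 163 164 161 131 152  93  41]
 [160 170 162 154 140 142 152  90  35  60]
 [ 99  96  76  95 141  80  40  22  12  52]
 [ 46  45  71 154 126  67  16   9  12  20]
 [ 46  57  97 162 112  45  18  16  10  24]
 [ 73 103  80  78  32  16  23  19  24  63]
 [ 97 129 121  38   6  11  12  22  50 108]
 [155 146 160 104  43  11  12  50 110 123]]
```

Request:
servo_tool --moves "0.04 0 0 0 0; 0.082 0 0 0 0; 0.082 0 0.02 0 0; 0.082 0 0.06 0 0; 0.082 0 0.1 0 0; 0.082 0 0.138 0 0; 0.082 0 0.138 0 0; 0.082 0 0.138 0 0"

```text
time: 5.63
position: [0.3946, -0.2442, 0.0679]
tool_rot: [0.296, 0.955, 0.0, -0.001]
ft_force: [0.2, 0.1, 0.6]
grip_width: 0.0002
grip_force: 0.0
```

Run:
```python
from h import *
go(b2w(-.028,-.002),.070,145.5)
```

```text
t 5.63 p [ 0.3946 -0.2442  0.0679] yaw 145.6 shift [-0.1242 -0.0039 -0.0023] spin 0.1 F [0.2 0.1 0.6]
```

Request:
servo_tool --moves "-0.012 -0.003 -0.002 0 0; -0.024 -0.003 -0.002 0 0; -0.036 -0.003 -0.002 0 0; -0.05 -0.003 -0.002 0 0; -0.064 -0.003 -0.002 0 0; -0.078 -0.003 -0.002 0 0; -0.092 -0.003 -0.002 0 0; -0.104 -0.003 -0.002 0 0; -0.114 -0.003 -0.002 0 0; -0.118 -0.003 -0.002 0 0"

```text
time: 6.47
position: [0.4864, -0.3124, 0.074]
tool_rot: [0.295, 0.955, -0.0, -0.004]
ft_force: [-12.3, 0.5, 1.5]
grip_width: 0.0006
grip_force: 5.3
```

Request:
servo_tool --moves "-0.002 0 0 0 0; -0.004 0 0 0 0; -0.006 0 0 0 0; -0.006 0 0 0 0"

```text
time: 6.8
position: [0.4903, -0.3152, 0.0741]
tool_rot: [0.295, 0.955, -0.0, -0.004]
ft_force: [-11.6, 0.7, 1.2]
grip_width: 0.0006
grip_force: 5.0
```

Run:
```python
from h import *
go(b2w(-.028,-.002),.070,145.5)
```

```text
t 6.8 p [ 0.4903 -0.3152  0.0741] yaw 145.6 shift [-0.0051  0.0006  0.004 ] spin 0.1 F [-11.6   0.7   1.2]
```

Request:
servo_tool --moves "-0.002 0 0.001 0 0; -0.004 0 0.002 0 0; -0.006 0 0.003 0 0; -0.008 0 0.003 0 0; -0.008 0 0.003 0 0"

```text
time: 7.22
position: [0.4961, -0.3177, 0.0721]
tool_rot: [0.295, 0.955, 0.001, -0.006]
ft_force: [-13.9, 5.8, 9.4]
grip_width: 0.0005
grip_force: 7.2
```

Request:
servo_tool --moves "-0.002 0 0 0 0; -0.004 0 0 0 0; -0.004 0 0 0 0"

```text
time: 7.47
position: [0.4961, -0.3177, 0.0722]
tool_rot: [0.295, 0.955, 0.003, -0.01]
ft_force: [-19.3, 8.8, 14.6]
grip_width: 0.0003
grip_force: 10.5
```

Run:
```python
from h import *
go(b2w(-.028,-.002),.070,145.5)
```

```text
t 7.47 p [ 0.4961 -0.3177  0.0722] yaw 145.7 shift [ 0.0011 -0.0007  0.0022] spin 0.2 F [-19.3   8.8  14.6]
```

Request:
servo_tool --moves "0.02 0 0 0 0; 0.03 0 -0.02 0 0; 0.03 0 -0.06 0 0; 0.03 0 -0.1 0 0; 0.03 0 -0.14 0 0; 0 0 -0.18 0 0; -0.04 0 -0.21 0 0; -0.08 0 -0.21 0 0; -0.11 0 -0.21 0 0; -0.11 0 -0.21 0 0"

```text
time: 8.3
position: [0.6018, -0.3908, 0.2849]
tool_rot: [0.296, 0.955, -0.004, 0.009]
ft_force: [0.3, -0.2, -0.2]
grip_width: 0.0004
grip_force: 0.0
```

Request:
servo_tool --moves "0 0 0 0 0; 0 0 0 0 0"

```text
time: 8.47
position: [0.595, -0.385, 0.2812]
tool_rot: [0.296, 0.955, -0.001, 0.002]
ft_force: [-0.3, 0.8, -0.5]
grip_width: 0.0001
grip_force: 0.0
```

Run:
```python
from h import *
go(b2w(.09,0),.28,145.5)
m=cams.camera_model('wrist');im=cams.camera('wrist');cv2.imwrite('pics/w3.png',im)
np.save('w3m.npy',m,allow_pickle=True)
for n,p in dict(roller=(.058+.034,.062,.107),hub=(.0414,0,.064),grip=(-.0096,0,.095)).items(): print(n,proj(m,[*b2w(*p[:2]),p[2]]).round(0))
```

```text
t 8.47 p [ 0.595  -0.385   0.2812] yaw 145.6 shift [0.0028 0.0008 0.0012] spin 0.1 F [-0.3  0.8 -0.5]
roller [[318. 173.]]
hub [[258. 119.]]
grip [[258.  69.]]
```

View pics/w3.png

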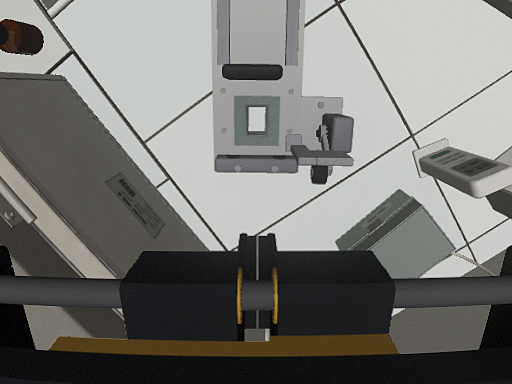

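The wrist view shows the carriage home: the hub is at (257,119), its slot is over the bright opening, and the roller at (319,175) is held over by the dog. Next I measure the hub precisely from this picture and plan the run to the stand.

Run:
```python
from h import *
m=np.load('w3m.npy',allow_pickle=True).item();im=cv2.imread('pics/w3.png')
print(im[119,240],im[105,258],im[140,240],im[119,222])
s=im.astype(int);x0,y0,x1,y1=225,88,290,155
d=s[...,1]-s[...,2]
M=np.zeros(d.shape,np.uint8);M[y0:y1,x0:x1]=(d[y0:y1,x0:x1]>8)
M=cv2.morphologyEx(M,cv2.MORPH_OPEN,np.ones((3,3)))
c=max(cv2.findContours(M,0,2)[0],key=cv2.contourArea);print(cv2.boundingRect(c),cv2.minAreaRect(c))
P=onz(m,c.reshape(-1,2),.064)[:,:2].astype(np.float32)*1000;print('hub',cv2.minAreaRect(P))
# slot
g=im.min(2);B=np.zeros_like(M);B[100:140,240:275]=(d[100:140,240:275]<=6)
n,l,st,ce=cv2.connectedComponentsWithStats(B);k=l[119,257];ys,xs=np.where(l==k)
P=onz(m,np.c_[xs,ys],.064)[:,:2].astype(np.float32)*1000;print('slot',st[k],cv2.minAreaRect(P))
go([.4074,.2502],.30,-144.4)
```

```text
[114 116 106] [82 85 81] [110 111 103] [157 156 157]
(275, 130, 4, 3) ((276.5, 131.0), (2.0, 3.0), 90.0)
hub ((575.4037475585938, -345.2502746582031), (3.3665034770965576, 2.212132692337036), 55.645347595214844)
slot [243 103  28  34 666] ((552.2866821289062, -355.809814453125), (28.92172622680664, 35.73585510253906), 59.25596237182617)
t 8.52 p [ 0.5945 -0.3847  0.2805] yaw 145.6 shift [ 0.5134  0.4178 -0.021 ] spin -70.0 F [-1.4 -0.1 -0.5]
```

Run:
```python
from h import *
m=np.load('w3m.npy',allow_pickle=True).item();im=cv2.imread('pics/w3.png')
g=im[...,2].astype(int)
print(g[119,226:290]);print(g[86:154,257]); print(g[119-12,226:290])
M=np.zeros(g.shape,np.uint8);M[90:150,228:286]=((g<128)[90:150,228:286])
M=cv2.morphologyEx(M,cv2.MORPH_OPEN,np.ones((3,3)))
c=max(cv2.findContours(M,0,2)[0],key=cv2.contourArea)
P=onz(m,c.reshape(-1,2),.064)[:,:2].astype(np.float32)*1000;print(cv2.boundingRect(c),'hub',cv2.minAreaRect(P))
```

```text
[156 160 159 156 159 157 159 148 114 101 103 102 104 100 106 105 101 105
 102  95  83  65 123 191 203 201 201 202 198 200 204 200 203 204 199 199
 200 206 192 109  71  90  92 105 105 102 103 105 106 108 106 105 104 133
 151 160 157 152 156 154 157 154 153 153]
[159 159 161 161 160 157 157 163 163 151 117 100 101 107 106 104 102 107
  95  78  64 195 206 201 201 199 198 199 203 200 199 199 199 200 202 200
 200 201 203 197 201 199 201 201 213  98  75  81  73 105 105  98 101 109
 102 106 100 104 103 114 157 157 151 153 153 152 150 158]
[159 161 157 160 159 158 160 155 121 101 103 104 103 101 103 103 105 106
  99  91  78  62 111 182 196 191 193 190 193 195 195 195 193 193 193 193
 194 193 201 135  73  88  94 104 104 106 109 109 106 107 107 104 102 108
 153 160 157 159 156 159 157 159 161 154]
(234, 96, 46, 50) hub ((553.5401611328125, -357.52972412109375), (49.95016860961914, 53.47267532348633), 55.453548431396484)
```

Request:
servo_tool --moves "0.04 0.03 -0.06 -7 0.08; 0.511 0.416 -0.06 -70 0.08; 0.511 0.416 -0.06 -70 0.08; 0.511 0.416 -0.06 -70 0.08; 0.511 0.416 -0.06 -70 0.08; 0.511 0.416 -0.06 -70 0.08; 0.511 0.416 -0.06 -70 0.08; 0.511 0.416 -0.06 -70 0.08; 0.511 0.416 -0.06 -70 0.08; 0.511 0.416 -0.06 -70 0.08"

```text
time: 9.35
position: [0.4787, 0.0014, 0.3272]
tool_rot: [-0.308, 0.951, -0.0, 0.001]
ft_force: [0.3, -0.1, -0.1]
grip_width: 0.0591
grip_force: 0.0
```

Run:
```python
from h import *
go([.4074,.2502],.32,-144.4)
```

```text
t 9.35 p [0.4787 0.0014 0.3272] yaw -144.2 shift [-0.0879  0.2434  0.0071] spin 0.2 F [ 0.3 -0.1 -0.1]
```

Request:
servo_tool --moves "-0.125 0.24 0 0 0.08; -0.125 0.24 0 0 0.08; -0.125 0.24 0 0 0.08; -0.125 0.24 0 0 0.08; -0.125 0.24 0 0 0.08; -0.125 0.24 0 0 0.08; -0.125 0.24 0.01 0 0.08; -0.125 0.24 0.02 0 0.08; -0.125 0.24 0.02 0 0.08; -0.125 0.24 0.02 0 0.08"

```text
time: 10.18
position: [0.4423, 0.2662, 0.306]
tool_rot: [-0.305, 0.952, -0.0, -0.001]
ft_force: [0.6, 0.9, 0.0]
grip_width: 0.0799
grip_force: 0.0
```

Run:
```python
from h import *
go([.4074,.2502],.30,-144.4)
m=cams.camera_model('wrist');im=cams.camera('wrist');cv2.imwrite('pics/w4.png',im)
q=proj(m,[.4074,.2502,.126])[0];print(q)
g=im.max(2);u,v=q.astype(int);M=np.zeros_like(g);M[max(0,v-50):v+50,u-50:u+50]=g[max(0,v-50):v+50,u-50:u+50]<50
n,l,s,c=cv2.connectedComponentsWithStats(M);k=1+np.argmin([np.hypot(*(c[i]-q))+(1e3 if s[i,4]<100 else 0) for i in range(1,n)])
ys,xs=np.where(l==k);P=onz(m,np.c_[xs,ys],.126)[:,:2].astype(np.float32)*1000
print(s[k],c[k],cv2.minAreaRect(P),P.mean(0))
```

```text
t 10.18 p [0.4423 0.2662 0.306 ] yaw -144.5 shift [0.0377 0.0073 0.006 ] spin -0.1 F [0.6 0.9 0. ]
[264.80892253 137.37462552]
[261 107  16  62 888] [268.17905405 136.94031532] ((405.8768005371094, 253.7092742919922), (61.5069694519043, 15.157752990722656), 35.69879913330078) [405.23276 252.82774]
```

View pics/w4.png

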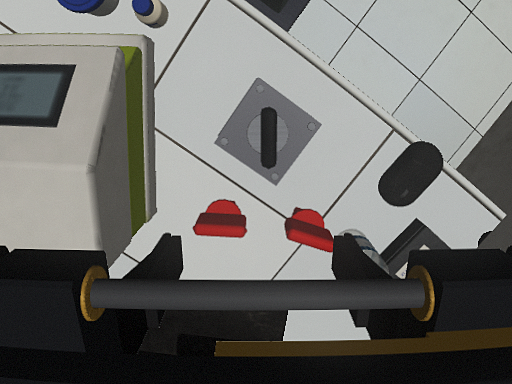

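The wrist view shows the black handle at (268,137) in the grey stand. It measures 61.5 x 15 mm at yaw 35.7°, centre (0.406, 0.2535). The red look-alikes at (220,220) and (310,230) stay clear.

Run:
```python
from h import *
go([.4057,.2534],.087,-144.3)
```

```text
t 10.23 p [0.4431 0.266  0.3064] yaw -144.5 shift [0.0377 0.0116 0.2194] spin -0.2 F [-1.3  0.3  0.3]
```

Request:
servo_tool --moves "0.02 0.006 0 0 0.055; 0.038 0.012 0.02 0 0.055; 0.038 0.012 0.06 0 0.055; 0.038 0.012 0.1 0 0.055; 0.038 0.012 0.13 0 0.055; 0.038 0.012 0.15 0 0.055; 0.038 0.012 0.15 0 0.055; 0.038 0.012 0.15 0 0.055"

```text
time: 10.9
position: [0.4061, 0.2537, 0.1559]
tool_rot: [-0.304, 0.953, -0.0, -0.001]
ft_force: [0.4, 0.1, 1.0]
grip_width: 0.0551
grip_force: 0.0
```

Run:
```python
from h import *
go([.4057,.2534],.087,-144.3)
```

```text
t 10.9 p [0.4061 0.2537 0.1559] yaw -144.6 shift [0.0004 0.     0.0689] spin -0.3 F [0.4 0.1 1. ]
```

Request:
servo_tool --moves "0 0 0.03 -0.3 0.055; 0 0 0.06 -0.3 0.055; 0 0 0.069 -0.3 0.055; 0 0 0.069 -0.3 0.055; 0 0 0.069 -0.3 0.01; 0 0 0.069 -0.3 0.01; 0 0 0.069 -0.3 0.01; 0 0 0.069 -0.3 0.01; 0 0 0.069 -0.3 0.01; 0 0 0.069 -0.3 0.01" --grip_force 40

```text
time: 11.73
position: [0.4061, 0.255, 0.0873]
tool_rot: [-0.308, 0.951, 0.0, 0.001]
ft_force: [0.2, 0.4, 0.0]
grip_width: 0.0228
grip_force: 0.0
```

Request:
servo_tool --moves "0 0 0 0 0.01; 0 0 0 0 0.01; 0 0 0 0 0.01"

```text
time: 11.98
position: [0.406, 0.255, 0.087]
tool_rot: [-0.308, 0.951, -0.0, 0.0]
ft_force: [-1.2, -0.1, 4.3]
grip_width: 0.0157
grip_force: 40.0
```

Run:
```python
from h import *
go([.4057,.2534],.36,-144.3)
```

```text
t 11.98 p [0.406 0.255 0.087] yaw -144.2 shift [ 0.001  -0.0011 -0.273 ] spin 0.1 F [-1.2 -0.1  4.3]
```

Request:
servo_tool --moves "0 0 -0.03 0 0.01; 0 0 -0.06 0 0.01; 0 0 -0.1 0 0.01; 0 0 -0.14 0 0.01; 0 0 -0.18 0 0.01; 0 0 -0.22 0 0.01; 0 0 -0.25 0 0.01; 0 0 -0.265 0 0.01; 0 0 -0.265 0 0.01; 0 0 -0.265 0 0.01"

```text
time: 12.82
position: [0.4053, 0.2547, 0.3512]
tool_rot: [-0.308, 0.952, 0.0, -0.0]
ft_force: [-0.9, -0.6, -2.6]
grip_width: 0.0155
grip_force: 40.0
```

Run:
```python
from h import *
go([.5535,-.3575],.35,145.5); print(get_obs()['grip_width'],get_obs()['grip_force'])
```

```text
t 12.82 p [0.4053 0.2547 0.3512] yaw -144.2 shift [ 0.2383 -0.5831  0.0012] spin 70.3 F [-0.9 -0.6 -2.6]
0.015475707998851703 39.99991340562701
```

Request:
servo_tool --moves "0.01 -0.02 0 0 0.01; 0.022 -0.053 0 6 0.01; 0.036 -0.087 0 12 0.01; 0.05 -0.122 0 18 0.01; 0.064 -0.157 0 24 0.01; 0.079 -0.192 0 30 0.01; 0.093 -0.227 0 36 0.01; 0.107 -0.262 0 42 0.01; 0.121 -0.297 0 48 0.01; 0.135 -0.332 0 54 0.01"

```text
time: 13.65
position: [0.4892, -0.0946, 0.3485]
tool_rot: [0.161, 0.987, 0.001, -0.003]
ft_force: [0.4, -0.2, -2.4]
grip_width: 0.0157
grip_force: 40.0
```

Run:
```python
from h import *
go([.5535,-.3575],.35,145.5)
```

```text
t 13.65 p [ 0.4892 -0.0946  0.3485] yaw 161.5 shift [-0.1443 -0.229  -0.0027] spin 16.0 F [ 0.4 -0.2 -2.4]
```

Request:
servo_tool --moves "-0.016 -0.025 0 4 0.01; -0.032 -0.05 0 8 0.01; -0.05 -0.08 0 12 0.01; -0.07 -0.11 0 16 0.01; -0.09 -0.14 0 16 0.01; -0.11 -0.17 0 16 0.01; -0.125 -0.2 0 16 0.01; -0.138 -0.22 0 16 0.01; -0.138 -0.22 0 16 0.01; -0.138 -0.22 0 16 0.01"

```text
time: 14.48
position: [0.552, -0.3458, 0.3471]
tool_rot: [0.295, 0.956, 0.002, -0.004]
ft_force: [0.1, 0.6, -2.4]
grip_width: 0.016
grip_force: 40.0
```

Request:
servo_tool --moves "0 0 0 0 0.01; 0 0 0 0 0.01; 0 0 0 0 0.01"

```text
time: 14.73
position: [0.5531, -0.3438, 0.3512]
tool_rot: [0.293, 0.956, 0.0, -0.001]
ft_force: [-0.3, 0.4, -2.6]
grip_width: 0.0157
grip_force: 40.0
```

Run:
```python
from h import *
go([.5535,-.3575],.16,145.5)
cv2.imwrite('pics/w5.png',cams.camera('wrist'))
```

```text
t 14.73 p [ 0.5531 -0.3438  0.3512] yaw 145.9 shift [-0.0084 -0.0112  0.1911] spin 0.4 F [-0.3  0.4 -2.6]
```

View pics/w5.png

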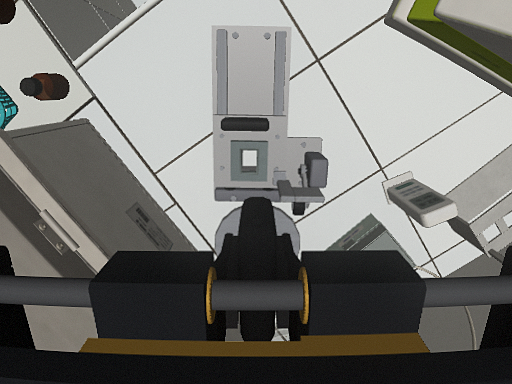

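The wrist view shows the carriage still home with the dog on the roller at (300,207). The held shaft's collar spans columns 214 to 300 around row 235, centred between the fingers. I'll check numerically how the collar sits along tool x.

Run:
```python
from h import *
im=cv2.imread('pics/w5.png').max(2).astype(int)
for r in range(205,252,4): print(r,im[r,206:226],im[r,288:308])
m=cams.camera_model('wrist');o=get_obs();R=Rn.from_quat(o['tool_rot']).as_matrix();p=o['position']
a=np.radians(np.arange(0,360,15))
for off in (-.003,0,.003):
    P=[p+R@[off+.024*np.cos(t),.024*np.sin(t),.007] for t in a]  # collar top, 7 mm below TCP
    q=proj(m,P); i=np.argsort(q[:,1]);print(off,'top',q[i[0]].round(1),'L',q[np.argmin(q[:,0])].round(1),'R',q[np.argmax(q[:,0])].round(1))
go([.5535,-.3575],.16,145.5)
```

```text
205 [208 212 212 210 212 209 213 209 211 209 209 212 211 208 212 209 208 210
 206 207] [208 212 219 152  99  76  31  50  50  51  52  48  42  49  47  37  43 123
 126 106]
209 [210 210 211 210 209 208 210 208 209 211 211 208 209 210 209 207 208 207
 206 208] [209 212 215 175  98  34  29  35  36  38  40  39  40  42  38  35  31 159
 214 217]
213 [211 208 212 206 208 212 211 207 208 207 210 209 210 211 209 208 208 210
 209 210] [214 213 209 218 146  22  19  29  29  32  29  32  30  31  26  17 189 221
 220 202]
217 [211 210 212 208 212 211 208 209 208 209 207 211 210 210 209 212 209 159
  80  64] [ 83  53 115 179 211 214 212 208 212 212 213 219 224 210 144  61  58 118
 185 218]
221 [212 210 209 209 209 208 208 211 209 211 211 209 212 218 192 113 104 137
 141 141] [140 141 146 127  96 109 176 191 140  73  96 135 193 216 212 209 207 205
 208 206]
225 [209 208 210 209 209 210 208 212 210 211 210 219 190 114 104 143 142 143
 140 142] [139 141 137 140 143 132  96 103 190 212 208 208 204 208 207 207 205 207
 204 205]
229 [208 211 208 210 211 208 208 210 209 217 190 111  98 136 143 139 137 137
 13
[... 510 characters left out ...]
5  29] [ 27  23  14  68 131 139 138 138 137 135 134 111 188 208 204 206 206 206
 204 204]
245 [215 198 123  49  70 175 223 221 184 102 131 132 134 135 138 140  97  14
  25  29] [ 24  28  21  17  92 137 138 132 135 141 133  99 191 212 206 204 207 202
 207 205]
249 [214 217 220 225 215 134  44  57 119 140 142 143 135 142 141 102  12  28
  26  26] [ 23  23  27  23  10 109 147 142 143 145 138 123 198 214 215 216 215 217
 215 215]
-0.003 top [257.5 209.1] L [214.2 250.1] R [300.9 250. ]
0 top [257.5 203.8] L [213.9 245.2] R [301.1 245.1]
0.003 top [257.5 198.3] L [213.7 240.2] R [301.3 240.1]
t 14.78 p [ 0.5532 -0.344   0.3516] yaw 145.9 shift [-0.008  -0.0111  0.1916] spin 0.4 F [ 0.1  0.2 -2.1]
```

Collar centre fits row ≈243.4, so it sits +1 mm along tool x. The TCP target is therefore (0.5543, -0.3581).

Request:
servo_tool --moves "-0.009 -0.011 0 0.4 0.01; -0.009 -0.011 0.03 0.4 0.01; -0.009 -0.011 0.06 0.4 0.01; -0.009 -0.011 0.09 0.4 0.01; -0.009 -0.011 0.12 0.4 0.01; -0.009 -0.011 0.15 0.4 0.01; -0.009 -0.011 0.175 0.4 0.01; -0.009 -0.011 0.188 0.4 0.01; -0.009 -0.011 0.188 0.4 0.01; -0.009 -0.011 0.188 0.4 0.01"

```text
time: 15.62
position: [0.5546, -0.3599, 0.1634]
tool_rot: [0.297, 0.955, 0.0, -0.0]
ft_force: [-0.1, 0.1, -1.9]
grip_width: 0.0155
grip_force: 40.0
```

Request:
servo_tool --moves "0 0 0 0 0.01; 0 0 0 0 0.01"

```text
time: 15.78
position: [0.5557, -0.3607, 0.1659]
tool_rot: [0.297, 0.955, -0.001, 0.002]
ft_force: [0.4, 0.0, -2.6]
grip_width: 0.0159
grip_force: 40.0
```

Run:
```python
from h import *
go([.5543,-.3581],.12,145.5)
```

```text
t 15.78 p [ 0.5557 -0.3607  0.1659] yaw 145.4 shift [0.0028 0.0013 0.0458] spin -0.1 F [ 0.4  0.  -2.6]
```

Request:
servo_tool --moves "0.002 0.001 0.01 0 0.01; 0.002 0.001 0.02 0 0.01; 0.002 0.001 0.025 0 0.01; 0.002 0.001 0.025 0 0.01; 0.002 0.001 0.025 0 0.01; 0.002 0.001 0.025 0 0.01"

```text
time: 16.28
position: [0.5536, -0.3577, 0.1387]
tool_rot: [0.297, 0.955, -0.0, 0.0]
ft_force: [0.7, 0.4, -2.9]
grip_width: 0.0156
grip_force: 40.0
```

Run:
```python
from h import *
go([.5543,-.3581],.077,145.5)
```

```text
t 16.28 p [ 0.5536 -0.3577  0.1387] yaw 145.4 shift [-0.0008  0.0001  0.0617] spin -0.1 F [ 0.7  0.4 -2.9]
```

Request:
servo_tool --moves "-0.001 0 0.006 0 0.01; -0.001 0 0.01 0 0.01; -0.001 0 0.014 0 0.01; -0.001 0 0.018 0 0.01; -0.001 0 0.022 0 0.01; -0.001 0 0.026 0 0.01; -0.001 0 0.03 0 0.01; -0.001 0 0.03 0 0.01"

```text
time: 16.95
position: [0.5537, -0.3577, 0.1076]
tool_rot: [0.297, 0.955, 0.0, -0.001]
ft_force: [-0.1, -0.0, -3.3]
grip_width: 0.0156
grip_force: 40.0
```

Run:
```python
from h import *
go([.5543,-.3581],.077,145.5)
```

```text
t 16.95 p [ 0.5537 -0.3577  0.1076] yaw 145.4 shift [-0.0008 -0.      0.0306] spin -0.1 F [-0.1 -0.  -3.3]
```

Request:
servo_tool --moves "0 0 0.005 0 0.01; 0 0 0.01 0 0.01; 0 0 0.015 0 0.01; 0 0 0.02 0 0.01; 0 0 0.024 0 0.01; 0 0 0.027 0 0.01; 0 0 0.029 0 0.01; 0 0 0.03 0 0.01; 0 0 0.031 0 0.01; 0 0 0.031 0 0.01"

```text
time: 17.78
position: [0.5543, -0.3582, 0.0777]
tool_rot: [0.297, 0.955, -0.0, 0.0]
ft_force: [0.2, -0.5, -2.8]
grip_width: 0.0157
grip_force: 40.0
```

Run:
```python
from h import *
go([.5543,-.3581],.077,145.5)
```

```text
t 17.78 p [ 0.5543 -0.3582  0.0777] yaw 145.4 shift [0.0001 0.     0.0007] spin -0.1 F [ 0.2 -0.5 -2.8]
```

Request:
servo_tool --moves "0 0 0.001 0 0.01; 0 0 0.0015 0 0.01; 0 0 0.002 0 0.01; 0 0 0.002 0 0.01"

```text
time: 18.12
position: [0.5546, -0.3584, 0.077]
tool_rot: [0.297, 0.955, -0.0, 0.0]
ft_force: [-1.0, -0.2, 6.0]
grip_width: 0.016
grip_force: 40.0
```

Contact is felt (+6 N) at the expected height, so the collar is seated. Now I open a little and lift straight up.

Request:
servo_tool --moves "0 0 -0.001 0 0.03; 0 0 -0.001 0 0.045; 0 0 -0.001 0 0.045; 0 0 -0.001 0 0.045; 0 0 -0.001 0 0.045; 0 0 -0.001 0 0.045"

```text
time: 18.62
position: [0.5543, -0.3581, 0.0765]
tool_rot: [0.297, 0.955, 0.0, -0.0]
ft_force: [-0.6, 0.9, -0.3]
grip_width: 0.0431
grip_force: 0.0
```

Request:
servo_tool --moves "0 0 -0.02 0 0.045; 0 0 -0.05 0 0.045; 0 0 -0.08 0 0.045; 0 0 -0.12 0 0.045; 0 0 -0.16 0 0.045; -0.03 0 -0.19 0 0.045; -0.05 0 -0.2 0 0.045; -0.05 0 -0.2 0 0.045; -0.05 0 -0.2 0 0.045; -0.05 0 -0.2 0 0.045"

```text
time: 19.45
position: [0.5944, -0.3855, 0.2751]
tool_rot: [0.297, 0.955, 0.001, -0.002]
ft_force: [-0.5, 0.2, -0.6]
grip_width: 0.0449
grip_force: 0.0
```

Run:
```python
from h import *
go([.5543,-.3581],.28,145.5)
m=cams.camera_model('wrist');im=cams.camera('wrist');cv2.imwrite('pics/w6.png',im)
q=proj(m,[.5535,-.3575,.116])[0];print(q)
g=im.max(2);u,v=q.astype(int);M=np.zeros_like(g);M[max(0,v-50):v+50,u-50:u+50]=g[max(0,v-50):v+50,u-50:u+50]<50
n,l,s,c=cv2.connectedComponentsWithStats(M)
for k in range(1,n):
  if s[k,4]>150:
    ys,xs=np.where(l==k);P=onz(m,np.c_[xs,ys],.116)[:,:2].astype(np.float32)*1000
    print(s[k],c[k].round(),cv2.minAreaRect(P))
print('roller',proj(m,[*b2w(.092,.062),.107]).round())
```

```text
t 19.45 p [ 0.5944 -0.3855  0.2751] yaw 145.4 shift [ 0.0486 -0.0001 -0.0047] spin -0.1 F [-0.5  0.2 -0.6]
[256.74029649 127.51913905]
[223  77  60   5 271] [253.  79.] ((515.1558227539062, -335.7433776855469), (53.627628326416016, 3.5933926105499268), 55.367279052734375)
[249  95  16  66 988] [257. 128.] ((553.8392944335938, -358.1745300292969), (14.390752792358398, 60.7057991027832), 55.711997985839844)
roller [[320. 176.]]
```

The handle is at (0.5538, -0.3582), aligned with the slot and at seated height (its apparent length is right). The grip and hub are unmoved, and the gripper is clear.

```bash
python3 -c "
from h import *
im=cv2.imread('pics/w6.png').max(2);print(im[172:182:3,314:326:3])
print(job.hand_in())"
```

```text
[[78 45 52 47]
 [71 45 48 46]
 [61 39 43 40]
 [35 42 43 39]]
the job is handed in; nothing more can be done
None
```

I proved the switch by hand, pushed the carriage home and seated the locking shaft in the hub with its collar down. The job was handed in at about 19.5 s of the 72 s allowed; the hand-in gave no verdict, so I only have my own measurements to say it passed.

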